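Lock the carousel onto its spigot with the linch pin

ROBOT

A 6-joint arm with a two-finger parallel gripper is mounted at the origin on the work surface; the furniture and walls round the work are solid. World frame = base frame: x ahead of the robot, y to its left, z up, the work surface at z = 0. Lengths are in m, angles in rad, forces in N, time in s.
With the tool pointing down it reaches from about 0.35 to 0.975 m from the base axis. Payload 4.9 kg.
Tool frame: the origin (TCP) lies midway between the tips of the shut fingers; the grasp point (between the pads) lies 19 mm behind it; z points along the fingers, y is the line along which they close (so a half turn about z gives the same grasp; the last joint's range is limited). The gripper opens to 85 mm and grips with 20 to 120 N. Pads are 22 mm wide; open, the fingers measure 114 mm over their backs; the gripper's body (76 mm by 85 mm) begins 54 mm behind the grasp point. The pads swing forward as they close: fully open they stand 13 mm farther back than shut.
Start: joints at [-0.119, 0.053, 1.613, -0, 1.476, -0.119], TCP at [0.625, 0, 0.231] pointing down, gripper open.
Joint ranges: [-3.01, 3.01], [-1.01, 2.22], [0.06, 2.58], [-1.02, 4.17], [0.09, 2.62], [-3.14, 3.14]. Speed limits (rad/s): [2.57, 2.57, 3.14, 3.14, 3.14, 3.14].

INTERFACE

Orientations are given as a rotation vector (axis times angle).
In Python, from station import ctrl, optics, job gives the robot as it stands.
- The arm moves only by the shell command python3 -m jog 'ROWS' [OPENING] [FORCE]. ROWS is JSON, a list of rows, each a list of 2 entries, a list of its own where there are three numbers: the shift along the tool's x, y, z in m, then the turn, a rotation vector about the tool's x, y, z in rad. A call has 1 to 5 rows; each row is the pose to reach, as a shift and turn from the pose commanded when the call began, along the tool's axes at that moment; what a row does not reach only later rows make up. A row lasts 1/10 s, in which the tool goes at most 50 mm and 8.59 degrees, less where a joint would pass 70% of its speed; a pose out of reach is approached as far as the arm can. A call with a gripper value outside its range is refused whole. OPENING is the opening, from 0 (shut) to 1 (fully open), set as the call begins (- or left out, the last holds). The fingers move at their own pace and stop on an object; FORCE is the grip in N (left out, the last holds). Time passes only in rows, so rows that repeat a pose let the fingers close. It gives the time, the measured TCP pose, the force, the opening and the grip force at its end, in the units of the state.
- ctrl.get_obs(): the state, without advancing time (a new reading comes with each control period).
- optics.get_image(name): name is "scene" or "side" or "wrist"; returns a dict with "image" (420x560x3 uint8, blue, green, red), "fx", "fy", "cx", "cy" (pixels), "rvec" (rotation vector, rad) and "tvec" (3), from world to camera coordinates, as OpenCV has them; the wrist camera has in their place "mount" (4x4, takes a point from camera to tool coordinates, whose origin is the TCP and whose axes are the flange's). Camera axes: x right, y down, z forward; pixel columns grow to the right and rows downward; lengths in m; the calibration is good to about 2 mm. A picture is of the moment at which its call begins: read the wrist's pose just before it. There is no depth.
- job.finish_job(): hands the job in; it is judged then, once.
The state is a dict: "t": time; "q": joint angles; "dq": joint speeds; "effort": joint torques, N m; "tool_pos": TCP position; "tool_rot": TCP orientation; "contact_force": force on the tool from outside, world axes, zero at the start; "wrist_torque": the same for the moment, N m; "opening": finger opening in m; "grip_force": force on a finger pad.
Only numpy, scipy, OpenCV 4.12 (cv2) and the standard library are available. Lean on these libraries where they do the work, as an engineer would, in place of code of your own. Each camera call takes 0.05 s, during which the arm holds its last target. There are 200 camera calls.

TASK

Lock the sample carousel onto its upright spigot with the linch pin that lies beside it: feel for the square cross-hole in the spigot, push the pin through until its head is fully home against the spigot, then flip the sprung ring over the spigot's top and press it down until it snaps under the pin's nose. Work gently (the spigot and its bearing must never be forced), leave the pin and ring locked and untouched, and leave everything else on the table where it stands.

Things in the scene. Friction and masses are not known exactly. Their poses are not given: they have to be found in the camera images.
- pin_grip (a point): Centre of the linch pin's ribbed grey grip: a block 34 long (pin x), 18 wide (pin y), 32 high, standing on the table on its flat underside (centre 16 mm up). +x runs along the pin to its nose, z up. Grasp it across the 18 mm width from above; this part is clear of the ring. Ahead of it the head is dark steel, 16 wide, up to the shoulder 33 mm ahead of this point.
- pin_shoulder (a point): Point on the pin's axis at the front face of its head, 33 mm ahead of the grip's centre and on its level; axes as pin_grip. From here a 10 mm square shank runs on, 48 mm long with its round nose (sphere of radius 5 mm). Fully home, this face touches the spigot.
- pin_ring (a joint): Angle of the ring, rad: 0 with its cross-bar level at the nose tip, positive with the bar raised. A light spring (under 0.6 N at the tab) holds it raised at its stop, 0.85. Near 0.1 the bar meets the nose; pressed on with about 4 to 12 N the ring stretches 2 mm over the nose and snaps to about -0.1, where it stays. The lower stop, -0.16, is rigid.
- ring_tab (a point): Middle of the thumb loop on the steel wire ring, the part to press on: a 14 mm wide, 6 mm thick bar across the ring's far end. The ring is a smooth loop 38 mm wide, of 5 mm wire, pivoted about pin y on the pin's axis 7 mm behind the shoulder. Its cross-bar is 55.5 mm from the pivot; the thumb loop stands 14 mm farther out and 12 mm above the ring's plane.
- hole (a point): Nominal mouth of the 11.2 mm square cross-hole, on its axis, in the near face of the upright steel spigot, 90 mm above the table. +x is the way the pin goes in, z up. The mark belongs to the stand; the spigot is clamped in a cross slot and really stands up to 4.5 mm to either side of it (along this y; exact in x and z), so feel or look for the hole.
- stand: Carousel stand, fixed: grey foot 130x130x12 mm, origin under its centre, x the way the pin goes in. The spigot in its middle is 26 mm deep (x), 24 wide, its top 107 mm above the table; the hole goes right through it. Under the hole are a white hub (radius 18, top at 62 mm) and the carousel disc (radius 50, top at 40 mm). Its bearing stands 40 N at most.
- pin: The whole linch pin with its ring, about 120 g. Origin on its underside below the shoulder, 16 mm below the pin's axis; axes as pin_grip. Left in the hole it has about 1.2 mm of play: its head droops by some 0.05 rad, so the raised ring leans back by as much, and only friction keeps it in until the ring is shut: dragging the ring backward can draw it out.
- beaker: Glass beaker, bystander, 73 mm wide, 94 mm high; origin at its underside.
- petri_dish: Petri dish, bystander, 59 mm across, 15 mm high; origin at its underside.
- timer_box: Small bench timer, bystander, 64x64x19 mm; origin at its underside.
- tape: Roll of tape, bystander, 100 mm across, 25 mm high; origin at its underside.
- slides: Small slide box, bystander, 65x85x30 mm; origin at its underside.
- marker: Marker pen, bystander, 135 mm long, 17 mm thick; origin at its underside.
Things that resemble listed ones, but are neither listed nor needed, are in the scene too. Of the things that look like the pin, the larger one is meant.

How it is judged:
On the way:
1. the pin is through the hole with its head home, the ring still raised (x of pin_shoulder in the frame of hole between -0.0025 and 0.003 m and y of pin_shoulder in the frame of hole between -0.0085 and 0.0085 m and z of pin_shoulder in the frame of hole between -0.005 and 0.005 m and angle between the x axis of pin_shoulder and the x axis of hole, either way round below 0.12 rad and value of joint pin_ring above 0.4 rad), for 0.2 s.
At the end, for the whole second after the job is handed in: The pin is through the spigot's hole with its shoulder within 2.5 mm of the spigot's face and its axis within 0.12 rad of the hole's, the ring has snapped past the nose (joint below -0.05 rad), and the pin is at rest and released (x of pin_shoulder in the frame of hole between -0.0025 and 0.003 m and y of pin_shoulder in the frame of hole between -0.0085 and 0.0085 m and z of pin_shoulder in the frame of hole between -0.005 and 0.005 m and angle between the x axis of pin_shoulder and the x axis of hole, either way round below 0.12 rad and value of joint pin_ring below -0.05 rad and linear speed of pin below 0.01 m/s and contact force between pin and the fingers below 0.1 N); the robot touches nothing.
It fails at once if the pin or its ring bears on the stand with more than 45 N (all contacts summed) (contact force between pin and stand above 45 N).
It fails at once if the arm or fingers press on the stand with more than 15 N (contact force between any of the fingers, the arm and stand above 15 N).
It fails at once if a bystander is moved by more than 20 mm (distance of any of beaker, petri_dish, timer_box, tape, slides, marker from where it was at the start of the episode above 0.02 m).
It also fails if it takes over 67 s, if anything falls off the work surface, if the arm or the gripper's body presses on something with over 40 N, if the wrist force passes 120 N, or if a joint passes its speed limit or range.

## Working session

There is one attempt and no reset: what is moved stays moved. The work goes in short steps, Python scripts to look and compute and a shell command to move; the robot and the scene stay as the last step left them, time stands still between calls to the robot, and variables do not carry over. Pictures are saved under pics/ and viewed, at most 10 in all, crops included, and the job is handed in when it is done.

```bash
mkdir -p pics; ls; cat > h.py <<'E'
import numpy as np, cv2
from scipy.spatial.transform import Rotation as R
from station import ctrl, optics, job
def cam(name):
    o=ctrl.get_obs(); d=optics.get_image(name)
    K=np.array([[d['fx'],0,d['cx']],[0,d['fy'],d['cy']],[0,0,1.]])
    if 'mount' in d:
        T=np.eye(4);T[:3,:3]=R.from_rotvec(o['tool_rot']).as_matrix();T[:3,3]=o['tool_pos']
        W=T@np.array(d['mount'])
        Rc,C=W[:3,:3],W[:3,3]
    else:
        r=R.from_rotvec(np.ravel(d['rvec'])).as_matrix();Rc=r.T;C=-r.T@np.ravel(d['tvec'])
    return d['image'],K,Rc,C
def ray(c,uv):
    _,K,Rc,C=c; v=Rc@np.linalg.inv(K)@np.array([uv[0],uv[1],1.]); return C,v/np.linalg.norm(v)
def plane(c,uv,z):
    C,v=ray(c,uv); return C+v*(z-C[2])/v[2]
def proj(c,p):
    _,K,Rc,C=c; q=K@(Rc.T@(np.array(p)-C)); return q[:2]/q[2]
def tri(c1,a,c2,b):
    A=0;B=0
    for c,u in((c1,a),(c2,b)):
        C,v=ray(c,u);P=np.eye(3)-np.outer(v,v);A=A+P;B=B+P@C
    return np.linalg.solve(A,B)
def tool(p):
    o=ctrl.get_obs(); return R.from_rotvec(o['tool_rot']).inv().apply(np.array(p)-o['tool_pos'])
E
python3 - <<'E'
from h import *
import pickle
S={}
for n in('scene','side','wrist'):
    c=cam(n); S[n]=c; print(n,c[3],c[2][:,2],c[1][0,0])
pickle.dump(S,open('s0.pkl','wb'))
cv2.imwrite('pics/a.png',S['scene'][0]);cv2.imwrite('pics/b.png',S['side'][0]);cv2.imwrite('pics/c.png',S['wrist'][0])
print(ctrl.get_obs())
E
```

```text
pics
scene [ 0.01272697 -0.4113409   0.69386342] [ 0.55813245  0.45456211 -0.69416241] 439.1376095310048
side [0.83018339 0.67305984 0.41674389] [-0.38720433 -0.8322997  -0.3966737 ] 400.87951058430804
wrist [0.62509444 0.06673993 0.37200957] [-0.00168825 -0.26102735 -0.96532993] 354.3014184622118
{'t': 0.15, 'q': array([-1.19007447e-01,  5.31813444e-02,  1.61399038e+00, -2.13373458e-05,
        1.47601346e+00, -1.18978637e-01]), 'dq': array([-1.28773423e-05, -4.07808655e-03, -5.18099883e-03,  1.37204385e-04,
        1.68108886e-04, -6.47869326e-04]), 'effort': array([ 5.10442842e-04, -3.94241810e+01, -3.70721948e+01, -1.15854355e-04,
        4.61802789e-03,  5.00508997e-05]), 'tool_pos': array([6.24504580e-01, 4.90209682e-05, 2.30353203e-01]), 'tool_rot': array([-2.22059504e+00, -2.22053558e+00,  1.57197494e-03]), 'contact_force': array([ 0.57404951, -0.32607092, -0.74321533]), 'wrist_torque': array([0.00399686, 0.03705598, 0.03085118]), 'grip_force': 0.0, 'opening': 0.08562717834487901}
```

View pics/a.png

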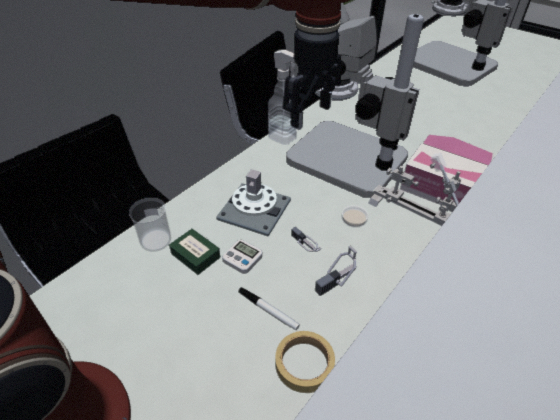

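View pics/b.png

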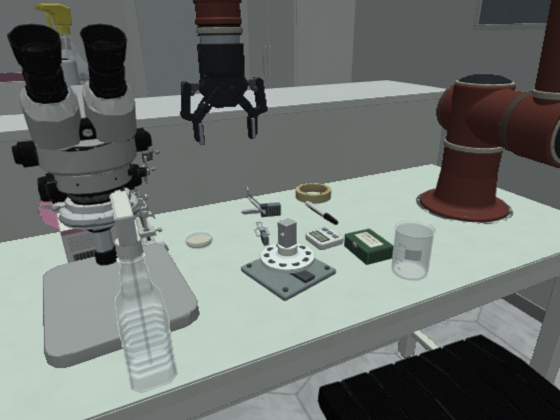

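The scene view shows the pin with its grip at about (327,283) and its ring toward (350,255). The small decoy is at (305,238), and the stand is around (254,205) with the spigot at (254,182). The side view shows the spigot at (288,235) and the pin at (265,208). I'll enlarge both regions next.

```bash
python3 - <<'E'
from h import *
import pickle
S=pickle.load(open('s0.pkl','rb'))
a=S['scene'][0][155:305,205:375]; b=S['side'][0][180:300,225:345]
A=cv2.resize(a,None,fx=4,fy=4,interpolation=cv2.INTER_CUBIC); cv2.imwrite('pics/d.png',A)
B=cv2.resize(b,None,fx=5,fy=5,interpolation=cv2.INTER_CUBIC); cv2.imwrite('pics/e.png',B)
E
```

```text
(no output)
```

View pics/d.png

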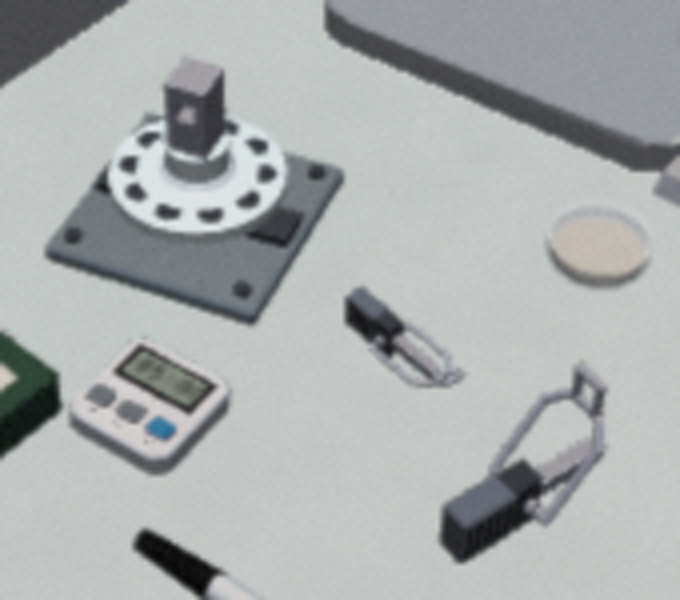

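View pics/e.png

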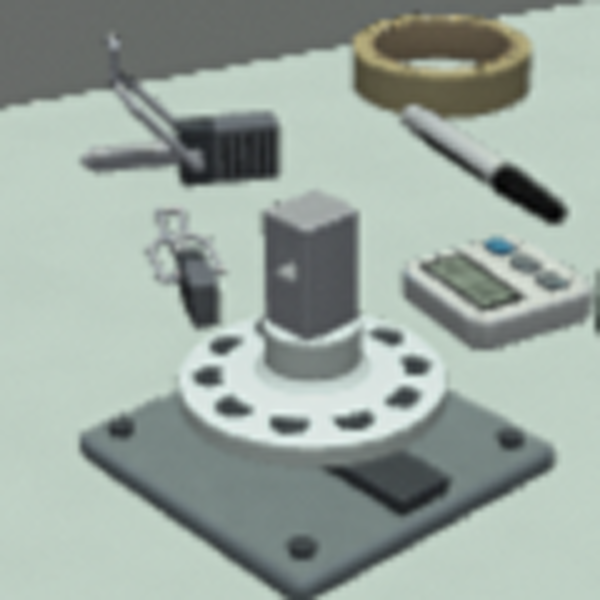

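The crops show the foot corners, the spigot top corners and a light hole spot at d(187,115) and e(288,270). The pin lies with its ring raised toward upper right in d. I'll measure from these.

```bash
python3 - <<'E'
from h import *
import pickle
np.set_printoptions(precision=4,suppress=True)
S=pickle.load(open('s0.pkl','rb')); s,e=S['scene'],S['side']
D=lambda x,y:(205+x/4,155+y/4); E_=lambda x,y:(225+x/5,180+y/5)
print('foot scene',[plane(s,D(*p),.012)[:2] for p in((47,250),(252,318),(343,175))])
print('foot side',[plane(e,E_(*p),.012)[:2] for p in((82,437),(300,595),(553,455))])
print('top scene',[plane(s,D(*p),.107)[:2] for p in((166,85),(212,97),(224,70),(182,60))])
print('top side',[plane(e,E_(*p),.107)[:2] for p in((265,208),(303,230),(357,208),(315,190))])
print('hole rays z=.09 scene',plane(s,D(187,115),.09),'side',plane(e,E_(288,270),.09))
# pin: grip top corners scene z=.032
print('grip top sc',[plane(s,D(*p),.032)[:2] for p in((443,505),(468,525),(508,465),(538,475))])
print('grip top side',[plane(e,E_(*p),.032)[:2] for p in((180,120),(215,118),(277,115))])
print('nose',tri(s,D(595,448),e,E_(88,158)),'tab',tri(s,D(590,370),e,E_(112,40)))
E
```

```text
foot scene [array([0.4691, 0.1257]), array([0.5018, 0.005 ]), array([0.6225, 0.0375])]
foot side [array([0.6285, 0.0537]), array([0.597 , 0.1777]), array([0.4767, 0.1426])]
top scene [array([0.534 , 0.0904]), array([0.5419, 0.0652]), array([0.563, 0.075]), array([0.5552, 0.0979])]
top side [array([0.5651, 0.0844]), array([0.5607, 0.1064]), array([0.5358, 0.0991]), array([0.5425, 0.0788])]
hole rays z=.09 scene [0.5374 0.0794 0.09  ] side [0.5644 0.1017 0.09  ]
grip top sc [array([ 0.4525, -0.1533]), array([ 0.4504, -0.1689]), array([ 0.4916, -0.1634]), array([ 0.4957, -0.1778])]
grip top side [array([ 0.4966, -0.1673]), array([ 0.4803, -0.1618]), array([ 0.4516, -0.1515])]
nose [ 0.54   -0.1837  0.0141] tab [ 0.5281 -0.1776  0.0769]
```

```bash
python3 -m jog '[[[-0.035,-0.03,0.01],[0,0,-0.149]],[[-0.07,-0.06,0.02],[0,0,-0.298]],[[-0.105,-0.09,0.03],[0,0,-0.447]],[[-0.14,-0.12,0.05],[0,0,-0.596]],[[-0.166,-0.152,0.07],[0,0,-0.745]]]'; python3 -m jog '[[[0,0,0],[0,0,-0.149]],[[0,0,0],[0,0,-0.298]],[[0,0,0],[0,0,-0.447]],[[0,0,0],[0,0,-0.564]],[[0,0,0],[0,0,-0.564]]]'
python3 - <<'E'
from h import *
import pickle
c=cam('wrist'); pickle.dump(c,open('s1.pkl','wb')); cv2.imwrite('pics/f.png',c[0]); o=ctrl.get_obs(); print(o['t'],o['tool_pos'],R.from_rotvec(o['tool_rot']).as_matrix(),o['q'])
E
```

```text
t: 0.65
tool_pos: [0.4737, -0.1663, 0.1622]
tool_rot: [1.274, 2.87, -0.001]
contact_force: [0.5, -1.2, 0.6]
opening: 0.0854
grip_force: 0.0
t: 1.15
tool_pos: [0.4743, -0.1648, 0.162]
tool_rot: [-0.435, -3.111, -0.0]
contact_force: [0.6, -0.1, 0.2]
opening: 0.0856
grip_force: 0.0
1.2 [ 0.47432464 -0.16475988  0.16198962] [[-9.61038177e-01  2.76415349e-01 -4.21228147e-04]
 [ 2.76415283e-01  9.61038266e-01  2.08188194e-04]
 [ 4.62362780e-04  8.36429047e-05 -9.99999890e-01]] [-4.82626950e-01 -1.93485029e-01  1.96426932e+00 -1.13109109e-05
  1.37127810e+00 -1.77335893e+00]
```

View pics/f.png

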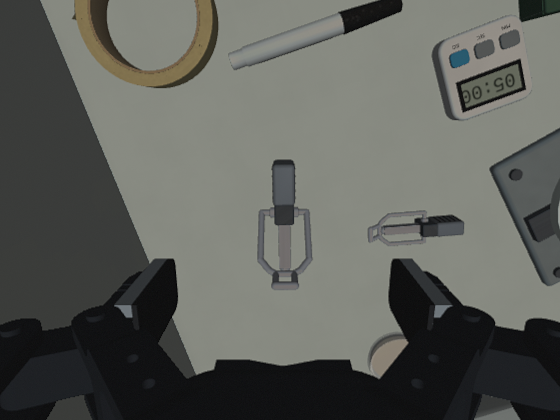

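The wrist view shows the pin almost vertical: grip top from (284,160) to (284,205), nose and ring downward to (285,288). I'll refine the position with a mask.

```bash
python3 - <<'E'
from h import *
import pickle
np.set_printoptions(precision=4,suppress=True)
c=pickle.load(open('s1.pkl','rb')); im=c[0]
g=cv2.cvtColor(im,cv2.COLOR_BGR2GRAY).astype(int)
for v in range(156,290,6):
    r=im[v,255:320]; d=np.where(g[v,255:320]<95)[0]+255; print(v,d.min() if len(d) else None,d.max() if len(d) else None,len(d),g[v,284],g[v,278])
for uv in((284,160),(284,205),(284,224)): print(plane(c,uv,.032))
print(plane(c,(284.5,240),.021),plane(c,(284.5,272),.016),plane(c,(273,190),.032),plane(c,(295,190),.032))
E
```

```text
156 None None 0 135 136
162 273 293 21 37 38
168 272 294 23 90 88
174 272 294 23 90 89
180 272 294 23 89 88
186 272 294 23 89 88
192 272 294 23 88 88
198 272 295 24 87 87
204 273 293 21 73 80
210 260 308 34 51 52
216 259 308 27 53 50
222 259 309 25 53 53
228 259 309 5 110 109
234 258 310 8 109 112
240 258 310 7 109 107
246 258 311 7 109 112
252 258 311 7 109 113
258 258 311 7 109 138
264 266 303 6 109 139
270 272 296 21 85 100
276 272 297 14 111 44
282 272 297 26 64 66
288 None None 0 111 112
[ 0.4478 -0.1554  0.032 ]
[ 0.4823 -0.1652  0.032 ]
[ 0.4976 -0.1695  0.032 ]
[ 0.5149 -0.1739  0.021 ] [ 0.5458 -0.1827  0.016 ] [ 0.4682 -0.1701  0.032 ] [ 0.4729 -0.1535  0.032 ]
```

```bash
python3 -m jog '[[[0.008,0.0015,0.045],[0,0,0]],[[0.008,0.0015,0.09],[0,0,0]],[[0.008,0.0015,0.13],[0,0,0]],[[0.008,0.0015,0.158],[0,0,0]],[[0.008,0.0015,0.158],[0,0,0]]]'; python3 -m jog '[[[0,0,0],[0,0,0]],[[0,0,0],[0,0,0]],[[0,0,0],[0,0,0]],[[0,0,0],[0,0,0]],[[0,0,0],[0,0,0]]]' 0 60;  python3 -m jog '[[[0,0,0],[0,0,0]],[[0,0,0],[0,0,0]],[[0,0,0],[0,0,0]]]'
```

```text
t: 1.7
tool_pos: [0.4633, -0.1591, -0.0004]
tool_rot: [-0.437, -3.101, -0.005]
contact_force: [-0.9, 0.5, -0.9]
opening: 0.0856
grip_force: 0.0
t: 2.2
tool_pos: [0.4684, -0.1618, 0.0058]
tool_rot: [0.435, 3.109, -0.002]
contact_force: [0.4, -0.7, -0.4]
opening: 0.0171
grip_force: 58.7
t: 2.5
tool_pos: [0.4683, -0.1618, 0.0057]
tool_rot: [0.435, 3.109, -0.001]
contact_force: [-0.9, 0.0, 6.2]
opening: 0.0168
grip_force: 59.8
```

```bash
python3 -m jog '[[[0,0,-0.045],[0,0,0]],[[0,0,-0.09],[0,0,0]],[[-0.015,0.036,-0.12],[0,0,0]],[[-0.03,0.075,-0.15],[0,0,0]],[[-0.046,0.112,-0.18],[0,0,0]]]'; python3 -m jog '[[[-0.016,0.039,-0.01],[0,0,-0.14]],[[-0.0336,0.0815,-0.02],[0,0,-0.28]],[[-0.0336,0.0815,-0.02],[0,0,-0.42]],[[-0.0336,0.0815,-0.02],[0,0,-0.543]],[[-0.0336,0.0815,-0.02],[0,0,-0.543]]]';  python3 -m jog '[[[0,0,0],[0,0,0]],[[0,0,0],[0,0,0]]]'
python3 - <<'E'
from h import *
import pickle
c=cam('wrist'); pickle.dump(c,open('s2.pkl','wb')); cv2.imwrite('pics/g.png',c[0]); o=ctrl.get_obs(); print(o['t'],o['tool_pos'],R.from_rotvec(o['tool_rot']).as_matrix(),o['contact_force'])
E
```

```text
t: 3.0
tool_pos: [0.5414, -0.066, 0.1842]
tool_rot: [-0.436, -3.111, -0.0]
contact_force: [0.8, -0.0, -1.7]
opening: 0.017
grip_force: 59.0
t: 3.5
tool_pos: [0.5956, 0.0025, 0.2024]
tool_rot: [0.416, -3.112, -0.001]
contact_force: [-0.1, 0.0, -1.4]
opening: 0.0169
grip_force: 59.1
t: 3.7
tool_pos: [0.5956, 0.0018, 0.2028]
tool_rot: [0.412, -3.114, -0.0]
contact_force: [0.2, -0.5, -0.7]
opening: 0.0169
grip_force: 59.1
3.75 [0.5957154  0.00171305 0.20298816] [[-9.65505475e-01 -2.60382410e-01 -4.22885654e-04]
 [-2.60382465e-01  9.65505549e-01  7.81489108e-05]
 [ 3.87949844e-04  1.85565210e-04 -9.99999908e-01]] [-0.0015405   0.18856583 -1.19608681]
```

View pics/g.png

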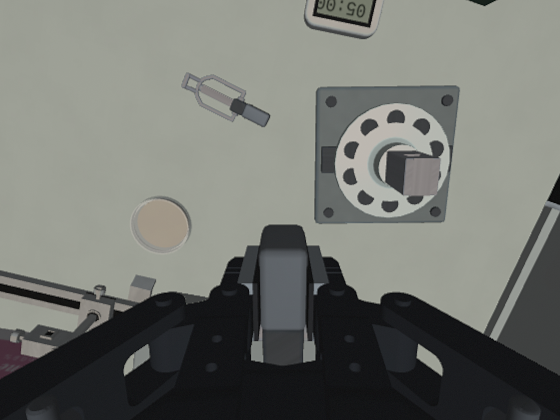

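The wrist view shows the foot square spanning (317,87) to (459,222), the spigot top at about (408..440,152..196), and the pin held straight in the fingers at u≈283. I'll measure the spigot top and foot.

```bash
python3 - <<'E'
from h import *
import pickle
np.set_printoptions(precision=4,suppress=True)
c=pickle.load(open('s2.pkl','rb')); im=c[0]
a=im[140:205,380:448]; A=cv2.resize(a,None,fx=8,fy=8,interpolation=cv2.INTER_CUBIC); cv2.imwrite('pics/h.png',A)
# foot: threshold vs table
hsv=cv2.cvtColor(im,cv2.COLOR_BGR2GRAY)
r=lambda v,a,b:hsv[v,a:b]
print(r(110,308,326)); print(r(110,450,468)); print(hsv[78:96,380]); print(hsv[212:232,350])
print('pinrow',[ (v,hsv[v,250:320:4]) for v in (270,350)])
E
```

```text
[158 158 158 158 158 157 162 118  71  83  94  99 104 106 106 106 106 106]
[101 102 102 101 103 101  91 127 155 159 158 158 158 158 158 158 158 158]
[157 158 158 158 158 158 159 163 107  85  98 101 105 106 105 106 106 106]
[105 105 106 106 107 106 108 106 107 103 103 146 159 158 158 159 158 159
 158 159]
pinrow [(270, array([ 59,  44,  16,  84,  98,  98,  99,  98,  99, 100, 100,  99,  99,
        91,  49,  15,  60,  59], dtype=uint8)), (350, array([ 45, 131, 131, 106,  58,  59,  60,  60,  61,  61,  61,  62,  62,
        46, 131, 132, 136,  25], dtype=uint8))]
```

View pics/h.png

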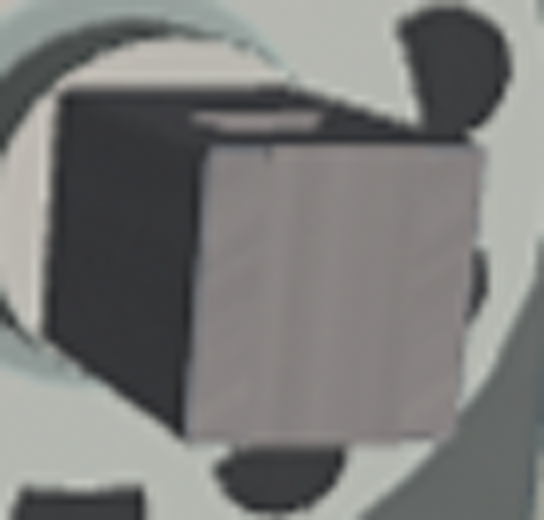

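The spigot's top corners are at about crop (208,145), (483,145), (455,437) and (187,440). Its near face, with the hole, faces up-image.

```bash
python3 - <<'E'
from h import *
import pickle
np.set_printoptions(precision=4,suppress=True)
c=pickle.load(open('s2.pkl','rb'))
F=lambda x,y:(380+x/8-.5,140+y/8-.5)
o=ctrl.get_obs(); Rt=R.from_rotvec(o['tool_rot'])
P=np.array([plane(c,F(*p),.107) for p in((208,145),(483,145),(455,437),(187,440))])
print(P); n=np.linalg.norm; print('near',n(P[1]-P[0]),'right',n(P[2]-P[1]),'far',n(P[3]-P[2]),'left',n(P[0]-P[3]))
hd=lambda d:np.degrees(np.arctan2(d[1],d[0]))
print('x dirs',hd(P[3]-P[0]),hd(P[2]-P[1]),'y dirs',hd(P[1]-P[0]),hd(P[2]-P[3]))
print('ctr',P.mean(0))
Q=np.array([plane(c,p,.012) for p in((315.5,110),(457,110))]); print('foot y edges',Q,n(Q[1]-Q[0]),hd(Q[1]-Q[0]))
print('foot near/far',plane(c,(380,85.8),.012),plane(c,(350,222.5),.012))
G=[plane(c,F(192,130),.0844),plane(c,F(322,130),.0844),plane(c,F(192,112),.0844)]; print('lip bottom',G)
fc=np.array([plane(c,p,.012) for p in((317,87),(459,86),(446,222.5),(315,222.5))]);print('foot',fc,fc.mean(0),[hd(fc[3]-fc[0]),hd(fc[2]-fc[1]),hd(fc[1]-fc[0]),hd(fc[2]-fc[3])])
print(o['tool_pos'],hd(-Rt.as_matrix()[:,0]))
E
```

```text
[[0.5412 0.0731 0.107 ]
 [0.5352 0.0954 0.107 ]
 [0.5594 0.1024 0.107 ]
 [0.5656 0.0802 0.107 ]]
near 0.023070339542855763 right 0.025170448463286078 far 0.023082016991838945 left 0.0254347159143226
x dirs 16.20124310467602 16.235970789032006 y dirs 105.09729496258355 105.75391161344007
ctr [0.5504 0.0878 0.107 ]
foot y edges [[0.5253 0.0143 0.012 ]
 [0.4919 0.1383 0.012 ]] 0.12839975431528078 105.1010555518443
foot near/far [0.4904 0.064  0.012 ] [0.6193 0.0776 0.012 ]
lip bottom [array([0.5412, 0.0796, 0.0844]), array([0.538 , 0.0911, 0.0844]), array([0.5396, 0.079 , 0.0844])]
foot [[0.506  0.01   0.012 ]
 [0.4722 0.1321 0.012 ]
 [0.5946 0.169  0.012 ]
 [0.6283 0.0443 0.012 ]] [0.5503 0.0888 0.012 ] [np.float64(15.65677169414225), np.float64(16.79225064091047), np.float64(105.48632263096896), np.float64(105.09172667361108)]
[0.5957 0.0017 0.203 ] 15.092758621017841
```

```bash
python3 - <<'E'
from h import *
import pickle
np.set_printoptions(precision=4,suppress=True)
S=pickle.load(open('s0.pkl','rb')); s=S['scene']
print('beaker rim',plane(s,(149,207),.094),'base',plane(s,(155,245),0),'slides',plane(s,(195,248),.03),'timer',plane(s,(242,253),.019))
c=pickle.load(open('s2.pkl','rb'));im=c[0]; g=cv2.cvtColor(im,cv2.COLOR_BGR2GRAY)
y=np.array([-.2706,.9627]); x=np.array([.9627,.2706]); t=np.array([.5957154,.00171305])
for v in(250,270,290): print(v,''.join('%4d'%k for k in g[v,256:310:2]))
for u,v in((282.5,270),(262,270),(303,270),(282.5,232)):
    p=plane(c,(u,v),.2293); print((p[:2]-t)@y,(p[:2]-t)@x)
for p in((.5504,.0878),(.5396,.0853)): print('spigot in tool-origin hole frame',(np.array(p)-t)@x,(np.array(p)-t)@y)
T=np.array([.5379,.0843])-.0916*x
print('standoff',T,'tool delta',tool([T[0],T[1],.0797]))
E
```

```text
beaker rim [0.3494 0.1863 0.094 ] base [0.3348 0.1769 0.    ] slides [0.3668 0.0832 0.03  ] timer [0.4239 0.0083 0.019 ]
250   60  33  43  55  62  69  70  69  69  69  68  69  69  70  68  68  68  69  68  70  68  69  67  63  55  45  54
270   15  16  73  84  91  98  98  98  98  99  99  98  98  99 100 100  99 100  99  99 100  99  98  91  85  49  18
290   41  16  64  83  90  97  98  97  98  98  98  98  98  99  99  98 100  99  99  99  99  98  96  89  84  40  21
0.000713222241148648 -0.010288682110403647
-0.006565865979393086 -0.010366507879381912
0.007992774657301294 -0.010210851378388825
0.0008649065731803101 -0.024561991496484584
spigot in tool-origin hole frame -0.020330006910000007 0.095138254005
spigot in tool-origin hole frame -0.03140366691000004 0.09565398400500001
standoff [0.4497 0.0595] tool delta [0.1259 0.0938 0.1234]
```

```bash
python3 -m jog '[[[0.032,0.023,0],[0,0,-0.01]],[[0.064,0.047,0],[0,0,-0.01]],[[0.095,0.07,0],[0,0,-0.01]],[[0.1259,0.0938,0],[0,0,-0.01]],[[0.1259,0.0938,0],[0,0,-0.01]]]'; python3 -m jog '[[[0,0,0.04],[0,0,0]],[[0,0,0.08],[0,0,0]],[[0,0,0.11],[0,0,0]],[[0,0,0.123],[0,0,0]],[[0,0,0.123],[0,0,0]]]'; python3 -m jog '[[[0,0,0],[0,0,0]],[[0,0,0],[0,0,0]],[[0,0,0],[0,0,0]]]'
cat > st.py <<'E'
from h import *
np.set_printoptions(precision=4,suppress=True)
x=np.array([.9627,.2706,0]); y=np.array([-.2706,.9627,0]); f=np.array([.5379,.0843,.09])
o=ctrl.get_obs(); Rt=R.from_rotvec(o['tool_rot']).as_matrix()
d=o['tool_pos']-f; F=o['contact_force']
print('t',o['t'],'hole-frame tcp',np.array([d@x,d@y,o['tool_pos'][2]]),'F',np.array([F@x,F@y,F[2]]),'yaw',np.degrees(np.arctan2(-Rt[1,0],-Rt[0,0])),'tilt',np.degrees(Rt[2,:2]))
E
python3 st.py
```

```text
t: 4.25
tool_pos: [0.4464, 0.0607, 0.2023]
tool_rot: [0.432, -3.11, -0.001]
contact_force: [0.4, 0.6, -1.8]
opening: 0.0171
grip_force: 59.1
t: 4.75
tool_pos: [0.4487, 0.0593, 0.0784]
tool_rot: [0.429, -3.108, -0.001]
contact_force: [-0.3, -0.0, -1.0]
opening: 0.017
grip_force: 59.1
t: 5.05
tool_pos: [0.4514, 0.0594, 0.0822]
tool_rot: [-0.431, 3.108, -0.001]
contact_force: [0.3, 0.3, -0.8]
opening: 0.0166
grip_force: 59.1
t 5.05 hole-frame tcp [-0.09   -0.0005  0.0822] F [ 0.4036  0.1705 -0.8271] yaw 15.770501866564366 tilt [-0.1966 -0.0639]
```

```bash
python3 -m jog '[[[0,0,0.001],[0,0,0]],[[0,0,0.001],[0,0,0]],[[0,0,0.001],[0,0,0]],[[0,0,0.001],[0,0,0]],[[0,0,0.001],[0,0,0]]]' >/dev/null; python3 st.py; python3 - <<'E'
from h import *
import pickle
S={n:cam(n) for n in('scene','side')}; pickle.dump(S,open('s3.pkl','wb'))
# predicted px
for n in S: print(n,[proj(S[n],p).round(1) for p in((.5379,.0843,.09),(.5268,.0808,.09),(.4497,.0595,.09))])
a=cv2.resize(S['scene'][0][135:225,200:300],None,fx=4.4,fy=4.4,interpolation=cv2.INTER_CUBIC)[:,:440]
b=cv2.resize(S['side'][0][195:285,255:340],None,fx=4.4,fy=4.4,interpolation=cv2.INTER_CUBIC)[:,:360]
cv2.imwrite('pics/i.png',np.hstack([a,b])); print(a.shape,b.shape)
E
```

```text
t 5.55 hole-frame tcp [-0.0915 -0.      0.0792] F [ 0.7149  0.4795 -1.4884] yaw 15.777428271776873 tilt [0.007  0.0016]
scene [array([250.2, 182.7]), array([247.9, 186. ]), array([230.1, 209.7])]
side [array([291.7, 227.1]), array([296.2, 225.1]), array([326.2, 213.1])]
(396, 440, 3) (396, 360, 3)
```

View pics/i.png

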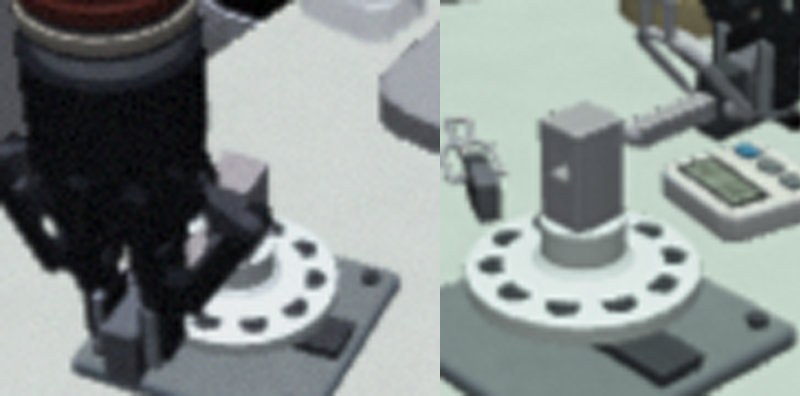

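The side view shows the shank level, with its nose just short of the spigot at hole height and the ring raised. Next I feel forward.

```bash
python3 -m jog '[[[-0.004,0,-0.0005],[0,0,0]],[[-0.008,0,-0.0005],[0,0,0]],[[-0.008,0,-0.0005],[0,0,0]]]'>/dev/null; python3 st.py;  python3 -m jog '[[[-0.002,0,0],[0,0,0]],[[-0.004,0,0],[0,0,0]],[[-0.006,0,0],[0,0,0]],[[-0.007,0,0],[0,0,0]],[[-0.007,0,0],[0,0,0]]]'>/dev/null; python3 st.py
```

```text
t 5.95 hole-frame tcp [-0.0828 -0.0001  0.08  ] F [ 0.0291  0.356  -1.2027] yaw 15.783848182023858 tilt [-0.0286 -0.0063]
t 6.45 hole-frame tcp [-0.0763 -0.      0.0798] F [-0.2124 -0.2798 -0.6189] yaw 15.78122410330372 tilt [ 0.0004 -0.0009]
```

```bash
python3 -m jog '[[[-0.0015,0,0],[0,0,0]],[[-0.003,0,0],[0,0,0]],[[-0.003,0,0],[0,0,0]]]'>/dev/null; python3 st.py;  python3 -m jog '[[[-0.0015,0,0],[0,0,0]],[[-0.003,0,0],[0,0,0]],[[-0.003,0,0],[0,0,0]]]'>/dev/null; python3 st.py; python3 -m jog '[[[-0.0015,0,0],[0,0,0]],[[-0.003,0,0],[0,0,0]],[[-0.003,0,0],[0,0,0]]]'>/dev/null; python3 st.py
```

```text
t 6.75 hole-frame tcp [-0.0733 -0.      0.0798] F [ 0.1586  0.3313 -0.947 ] yaw 15.775484581717357 tilt [-0.0076 -0.0002]
t 7.05 hole-frame tcp [-0.0702 -0.      0.0798] F [-0.9932  0.3519 -0.8135] yaw 15.776666453374252 tilt [-0.0095 -0.0013]
t 7.35 hole-frame tcp [-0.0672 -0.      0.0798] F [ 0.4842  0.3395 -0.8061] yaw 15.780454355669423 tilt [-0.006  -0.0025]
```

It's in the hole cleanly, so I continue.

```bash
python3 -m jog '[[[-0.003,0,0],[0,0,0]],[[-0.006,0,0],[0,0,0]],[[-0.009,0,0],[0,0,0]],[[-0.012,0,0],[0,0,0]],[[-0.012,0,0],[0,0,0]]]'>/dev/null; python3 st.py;  python3 -m jog '[[[-0.003,0,0],[0,0,0]],[[-0.006,0,0],[0,0,0]],[[-0.009,0,0],[0,0,0]],[[-0.012,0,0],[0,0,0]],[[-0.012,0,0],[0,0,0]]]'>/dev/null; python3 st.py
```

```text
t 7.85 hole-frame tcp [-0.055  -0.      0.0799] F [-0.1982  0.3329 -1.416 ] yaw 15.784672795806738 tilt [-0.0123 -0.002 ]
t 8.35 hole-frame tcp [-0.043  -0.      0.0799] F [-0.1745  0.2601 -0.7058] yaw 15.779549061847558 tilt [-0.0124 -0.0016]
```

```bash
python3 -m jog '[[[-0.002,0,0],[0,0,0]],[[-0.004,0,0],[0,0,0]],[[-0.005,0,0],[0,0,0]],[[-0.005,0,0],[0,0,0]]]'>/dev/null; python3 st.py;  python3 -m jog '[[[-0.001,0,0],[0,0,0]],[[-0.002,0,0],[0,0,0]],[[-0.002,0,0],[0,0,0]]]'>/dev/null; python3 st.py
```

```text
t 8.75 hole-frame tcp [-0.0383  0.      0.0798] F [-0.0517 -0.8272 -1.4753] yaw 15.775686890029025 tilt [-0.0027 -0.0004]
t 9.05 hole-frame tcp [-0.0363  0.      0.0798] F [ 1.3079 -0.4593 -1.2432] yaw 15.777197340449076 tilt [-0.0075 -0.0015]
```

```bash
for i in 1 2 3; do :; done; python3 -m jog '[[[-0.001,0,0],[0,0,0]],[[-0.002,0,0],[0,0,0]],[[-0.002,0,0],[0,0,0]]]'>/dev/null; python3 st.py;  python3 -m jog '[[[-0.001,0,0],[0,0,0]],[[-0.001,0,0],[0,0,0]]]'>/dev/null; python3 st.py;  python3 -m jog '[[[-0.001,0,0],[0,0,0]],[[-0.001,0,0],[0,0,0]]]'>/dev/null; python3 st.py
```

```text
t 9.35 hole-frame tcp [-0.0343  0.      0.0798] F [ 0.8238  0.7557 -1.6846] yaw 15.775380704671974 tilt [-0.0065 -0.0006]
t 9.55 hole-frame tcp [-0.0333  0.      0.0798] F [ 0.2219 -0.1209 -1.7093] yaw 15.77781841606661 tilt [-0.0065 -0.0031]
t 9.75 hole-frame tcp [-0.0323  0.      0.0798] F [ 0.2747  0.4273 -0.3626] yaw 15.773766226682396 tilt [-0.0074  0.0004]
```

```bash
python3 -m jog '[[[-0.001,0,0],[0,0,0]],[[-0.001,0,0],[0,0,0]]]'>/dev/null; python3 st.py;  python3 -m jog '[[[-0.0005,0,0],[0,0,0]],[[-0.0005,0,0],[0,0,0]]]'>/dev/null; python3 st.py;  python3 -m jog '[[[-0.0005,0,0],[0,0,0]],[[-0.0005,0,0],[0,0,0]]]'>/dev/null; python3 st.py;  python3 -m jog '[[[-0.0005,0,0],[0,0,0]],[[-0.0005,0,0],[0,0,0]]]'>/dev/null; python3 st.py
```

```text
t 9.95 hole-frame tcp [-0.032   0.0001  0.0796] F [-3.7794  0.1693  0.0381] yaw 15.780314714261083 tilt [0.1033 0.004 ]
t 10.15 hole-frame tcp [-0.032   0.      0.0795] F [-5.5322  0.1428  2.5886] yaw 15.780477488439336 tilt [0.1775 0.0056]
t 10.35 hole-frame tcp [-0.032   0.0001  0.0795] F [-8.2098 -0.2275  4.0575] yaw 15.787322289651334 tilt [0.254 0.009]
t 10.55 hole-frame tcp [-0.032   0.0001  0.0793] F [-9.7348 -1.4187  5.4994] yaw 15.78662410397497 tilt [0.3365 0.0127]
```

It's home: firm contact at the expected depth. Now I relax, hold and release.

```bash
python3 -m jog '[[[0.001,0,0],[0,0,0]],[[0.0012,0,0],[0,0,0]],[[0.0012,0,0],[0,0,0]]]'>/dev/null; python3 st.py; python3 -m jog '[[[0,0,0],[0,0,0]],[[0,0,0],[0,0,0]],[[0,0,0],[0,0,0]],[[0,0,0],[0,0,0]]]' 0.55 ; python3 -m jog '[[[0.005,0,-0.03],[0,0,0]],[[0.01,0,-0.07],[0,0,0]],[[0.01,0,-0.11],[0,0,0]],[[0.01,0,-0.14],[0,0,0]],[[0.01,0,-0.14],[0,0,0]]]'; python3 - <<'E'
from h import *
import pickle
S={n:cam(n) for n in('scene','side','wrist')}; pickle.dump(S,open('s4.pkl','wb'))
b=cv2.resize(S['side'][0][180:270,255:345],None,fx=4.4,fy=4.4,interpolation=cv2.INTER_CUBIC)
w=S['wrist'][0][25:420,80:480]; print(b.shape,w.shape)
cv2.imwrite('pics/j.png',np.hstack([b[:395,:395],w]))
E
python3 st.py
```

```text
t 10.85 hole-frame tcp [-0.032   0.0001  0.0794] F [-6.3423 -0.0388  0.3817] yaw 15.778726782214587 tilt [0.1291 0.0091]
t: 11.25
tool_pos: [0.5085, 0.076, 0.0802]
tool_rot: [-0.431, 3.11, -0.0]
contact_force: [-0.0, 0.1, -0.4]
opening: 0.0468
grip_force: 0.0
t: 11.75
tool_pos: [0.5015, 0.0733, 0.2262]
tool_rot: [-0.43, 3.101, -0.002]
contact_force: [-0.3, 0.0, 1.1]
opening: 0.047
grip_force: 0.0
(396, 396, 3) (395, 400, 3)
t 11.9 hole-frame tcp [-0.0414  0.0001  0.219 ] F [-0.1948 -0.0015 -0.2416] yaw 15.776080487708924 tilt [0.0421 0.0152]
```

View pics/j.png

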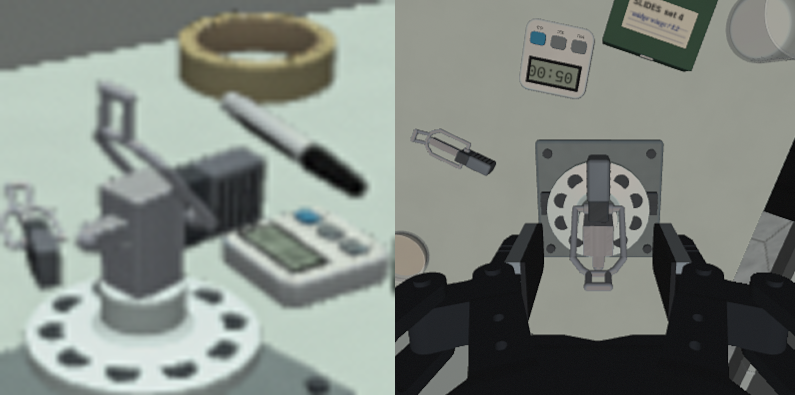

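The pin is through the hole with its head home and slightly drooped, and the ring is raised. The tab is at wrist pixel about (283,303) and side pixel about (281,200). I'll check the tab position while closing the fingers.

```bash
python3 - <<'E'
from h import *
import pickle
np.set_printoptions(precision=4,suppress=True)
S=pickle.load(open('s4.pkl','rb'));x=np.array([.9627,.2706,0]); y=np.array([-.2706,.9627,0]); f=np.array([.5379,.0843,0])
hf=lambda p:np.array([(p-f)@x,(p-f)@y,p[2]])
w=S['wrist'];e=S['side']
print('plane',hf(plane(w,(283,304),.152)),'tri',hf(tri(w,(283,304),e,(255+117/4.4,180+88/4.4))))
print('shank/head ctr',hf(plane(w,(283.5,250),.095)),'nose',hf(tri(w,(284,279),e,(255+84/4.4,180+238/4.4))))
E
python3 -m jog '[[[-0.036,0,0],[0,0,0]],[[-0.072,0,0],[0,0,0]],[[-0.072,0,0],[0,0,0]],[[-0.072,0,0],[0,0,0]],[[-0.072,0,0],[0,0,0]]]' 0 30; python3 -m jog '[[[0,0,0],[0,0,0]],[[0,0,0],[0,0,0]],[[0,0,0],[0,0,0]]]'; python3 st.py
```

```text
plane [0.0196 0.0008 0.152 ] tri [0.0221 0.     0.1494]
shank/head ctr [0.0046 0.0012 0.095 ] nose [ 0.0372 -0.0007  0.087 ]
t: 12.4
tool_pos: [0.5664, 0.0926, 0.2183]
tool_rot: [0.431, -3.109, -0.0]
contact_force: [-0.7, -0.0, 0.3]
opening: 0.0002
grip_force: 0.0
t: 12.7
tool_pos: [0.5673, 0.0927, 0.2201]
tool_rot: [-0.431, 3.111, -0.0]
contact_force: [-0.4, 0.0, 0.4]
opening: -0.0002
grip_force: 0.0
t 12.7 hole-frame tcp [0.0306 0.0001 0.2201] F [-0.3533  0.1358  0.4257] yaw 15.765800429663779 tilt [-0.0395 -0.0076]
```

```bash
python3 - <<'E'
from h import *
import pickle
np.set_printoptions(precision=4,suppress=True)
S=pickle.load(open('s4.pkl','rb'));x=np.array([.9627,.2706,0]); y=np.array([-.2706,.9627,0]); f=np.array([.5379,.0843,0])
w=S['wrist']; g=cv2.cvtColor(w[0],cv2.COLOR_BGR2GRAY)
print([(v,int(g[v,276:291].mean())) for v in range(174,316,2)])
W=lambda a,b,z:(f+a*x+b*y+np.array([0,0,z]))
for n,p in dict(nearTop=(0,0,.107),farTop=(.026,0,.107),gripRear=(-.05,0,.104),gripFront=(-.016,0,.1055),headfront=(0,0,.1),tab=(.0268,0,.152)).items(): print(n,proj(w,W(*p)))
E
```

```text
[(174, 101), (176, 100), (178, 103), (180, 43), (182, 40), (184, 48), (186, 80), (188, 98), (190, 101), (192, 100), (194, 100), (196, 100), (198, 100), (200, 100), (202, 100), (204, 99), (206, 99), (208, 99), (210, 99), (212, 99), (214, 98), (216, 98), (218, 97), (220, 97), (222, 97), (224, 97), (226, 68), (228, 56), (230, 57), (232, 57), (234, 57), (236, 57), (238, 58), (240, 58), (242, 58), (244, 58), (246, 54), (248, 57), (250, 56), (252, 127), (254, 125), (256, 125), (258, 125), (260, 125), (262, 125), (264, 125), (266, 125), (268, 124), (270, 124), (272, 124), (274, 124), (276, 124), (278, 124), (280, 124), (282, 124), (284, 124), (286, 124), (288, 127), (290, 127), (292, 127), (294, 121), (296, 82), (298, 116), (300, 112), (302, 133), (304, 137), (306, 126), (308, 70), (310, 108), (312, 124), (314, 123)]
nearTop [282.0336 250.4262]
farTop [281.9913 280.9132]
gripRear [282.1296 186.4307]
gripFront [282.0651 230.2412]
headfront [282.0537 247.005 ]
tab [281.8298 313.5295]
```

The near-top edge and head front agree with the pin being home. The tab is at about x=0.021, z=0.153. I'll move the fingertips above it and follow its arc.

```bash
python3 -m jog '[[[0.006,0,0.02],[0,0,0]],[[0.006,0,0.04],[0,0,0]],[[0.006,0,0.055],[0,0,0]],[[0.006,0,0.055],[0,0,0]],[[0.006,0,0.055],[0,0,0]]]' >/dev/null; python3 st.py; python3 -m jog '[[[-0.003,0,0.006],[0,0,0]],[[-0.0065,0,0.01],[0,0,0]],[[-0.0125,0,0.0137],[0,0,0]],[[-0.0155,0,0.016],[0,0,0]],[[-0.018,0,0.018],[0,0,0]]]' >/dev/null; python3 st.py
python3 - <<'E'
from h import *
S=[cam(n)[0] for n in('side','wrist')]
b=cv2.resize(S[0][180:270,255:345],None,fx=4.4,fy=4.4,interpolation=cv2.INTER_CUBIC)
cv2.imwrite('pics/k.png',np.hstack([b[:395,:395],S[1][25:420,80:480]]))
E
```

```text
t 13.2 hole-frame tcp [0.0249 0.0001 0.1649] F [-0.3318 -0.2667  1.2127] yaw 15.77358087998843 tilt [0.0038 0.001 ]
t 13.7 hole-frame tcp [0.044  0.     0.1472] F [ 2.0495 -0.3118  2.036 ] yaw 15.782787899024084 tilt [-0.0971 -0.0158]
```

View pics/k.png

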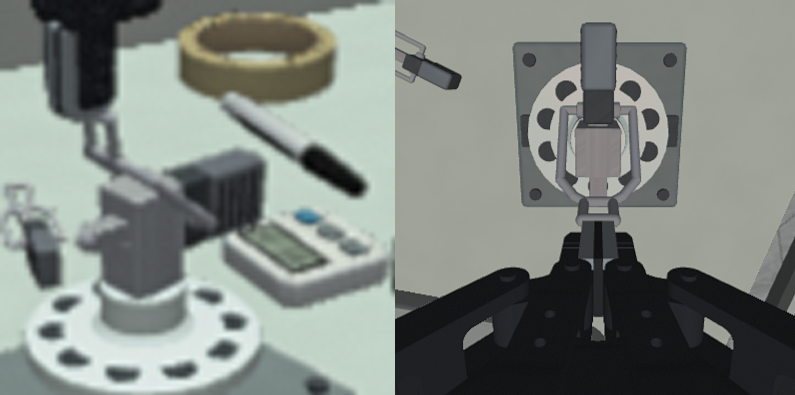

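The tips bear on the tab near their rear edge and the ring is going down. I continue with slightly less forward bias.

```bash
python3 -m jog '[[[-0.0025,0,0.005],[0,0,0]],[[-0.0055,0,0.01],[0,0,0]],[[-0.0075,0,0.013],[0,0,0]],[[-0.0095,0,0.016],[0,0,0]],[[-0.0125,0,0.021],[0,0,0]]]' >/dev/null; python3 st.py; python3 -m jog '[[[-0.0005,0,0.001],[0,0,0]],[[-0.002,0,0.004],[0,0,0]],[[-0.003,0,0.007],[0,0,0]],[[-0.003,0,0.007],[0,0,0]]]' >/dev/null; python3 st.py
python3 - <<'E'
from h import *
S=[cam(n)[0] for n in('side','wrist')]
b=cv2.resize(S[0][180:270,255:345],None,fx=4.4,fy=4.4,interpolation=cv2.INTER_CUBIC)
cv2.imwrite('pics/l.png',np.hstack([b[:395,:395],S[1][25:420,80:480]]))
E
```

```text
t 14.3 hole-frame tcp [0.0551 0.0002 0.1254] F [ 0.8688 -1.4462 -0.897 ] yaw 15.77637910185474 tilt [ 0.0635 -0.0002]
t 14.7 hole-frame tcp [0.0577 0.0003 0.1177] F [-0.3739 -0.6982  0.4394] yaw 15.773727338752698 tilt [0.1063 0.0225]
```

```bash
python3 -m jog '[[[-0.001,0,0.001],[0,0,0]],[[-0.002,0,0.002],[0,0,0]],[[-0.003,0,0.003],[0,0,0]],[[-0.003,0,0.003],[0,0,0]]]' >/dev/null; python3 st.py; python3 -m jog '[[[-0.0005,0,0.001],[0,0,0]],[[-0.001,0,0.002],[0,0,0]],[[-0.001,0,0.002],[0,0,0]]]' >/dev/null; python3 st.py;python3 -m jog '[[[-0.0005,0,0.001],[0,0,0]],[[-0.001,0,0.002],[0,0,0]],[[-0.001,0,0.002],[0,0,0]]]' >/dev/null; python3 st.py
```

```text
t 15.2 hole-frame tcp [0.0615 0.0002 0.1157] F [ 0.3698 -0.6759  0.2823] yaw 15.776129527641704 tilt [-0.0028  0.0027]
t 15.5 hole-frame tcp [0.0624 0.0002 0.1136] F [0.2217 0.1228 0.7218] yaw 15.776023506381744 tilt [0.0038 0.0025]
t 15.8 hole-frame tcp [0.0634 0.0002 0.1116] F [0.3097 0.2907 0.0449] yaw 15.7752893696752 tilt [0.006  0.0031]
```

```bash
python3 -m jog '[[[0,0,0.001],[0,0,0]],[[0,0,0.002],[0,0,0]],[[0,0,0.002],[0,0,0]]]' >/dev/null; python3 st.py; python3 -m jog '[[[0,0,0.001],[0,0,0]],[[0,0,0.002],[0,0,0]],[[0,0,0.002],[0,0,0]]]' >/dev/null; python3 st.py;python3 -m jog '[[[0,0,0.001],[0,0,0]],[[0,0,0.001],[0,0,0]]]' >/dev/null; python3 st.py
python3 - <<'E'
from h import *
import pickle
pickle.dump({n:cam(n) for n in('side','wrist','scene')},open('s5.pkl','wb'))
E
```

```text
t 16.1 hole-frame tcp [0.0637 0.0001 0.1101] F [0.457  0.3517 1.0602] yaw 15.774055524335935 tilt [-0.0513 -0.0094]
t 16.4 hole-frame tcp [0.064  0.0001 0.1084] F [ 1.3266 -0.3012  3.8428] yaw 15.777317935464694 tilt [-0.0951 -0.0143]
t 16.6 hole-frame tcp [0.0643 0.     0.1077] F [1.8683 0.4192 4.6135] yaw 15.773690341826672 tilt [-0.1374 -0.0206]
```

```bash
python3 -m jog '[[[-0.001,0,0.0005],[0,0,0]],[[-0.001,0,0.001],[0,0,0]]]' >/dev/null; python3 st.py; python3 -m jog '[[[-0.0005,0,0.001],[0,0,0]],[[-0.0005,0,0.001],[0,0,0]]]' >/dev/null; python3 st.py;python3 -m jog '[[[0,0,0.001],[0,0,0]],[[0,0,0.001],[0,0,0]]]' >/dev/null; python3 st.py
```

```text
t 16.95 hole-frame tcp [0.0646 0.0001 0.1059] F [ 2.2167 -0.4645  4.799 ] yaw 15.77778801672685 tilt [-0.0205 -0.0055]
t 17.15 hole-frame tcp [0.0641 0.0003 0.1038] F [ 0.6855 -0.319   0.9104] yaw 15.775746810887167 tilt [0.1214 0.0198]
t 17.35 hole-frame tcp [0.064  0.0003 0.1028] F [ 0.6515 -0.6     1.3766] yaw 15.776060003066863 tilt [0.1219 0.0222]
```

```bash
python3 -m jog '[[[0,0,0.001],[0,0,0]],[[0,0,0.001],[0,0,0]]]' >/dev/null; python3 st.py; python3 -m jog '[[[0,0,0.001],[0,0,0]],[[0,0,0.001],[0,0,0]]]' >/dev/null; python3 st.py;python3 -m jog '[[[0,0,0.001],[0,0,0]],[[0,0,0.001],[0,0,0]]]' >/dev/null; python3 st.py
```

```text
t 17.55 hole-frame tcp [0.064  0.0003 0.1017] F [-0.8853 -0.0939 -0.2642] yaw 15.775421789890478 tilt [0.1308 0.0265]
t 17.75 hole-frame tcp [0.0645 0.0003 0.1012] F [-0.0417 -0.081   0.22  ] yaw 15.776553532461634 tilt [0.0613 0.0129]
t 17.95 hole-frame tcp [0.0648 0.0002 0.1006] F [-0.7187  0.4847 -0.0773] yaw 15.774222977847794 tilt [0.0114 0.0011]
```

```bash
python3 -m jog '[[[0,0,0.001],[0,0,0]],[[0,0,0.001],[0,0,0]]]' >/dev/null; python3 st.py; python3 -m jog '[[[0,0,0.001],[0,0,0]],[[0,0,0.001],[0,0,0]]]' >/dev/null; python3 st.py;python3 -m jog '[[[0,0,0.001],[0,0,0]],[[0,0,0.001],[0,0,0]]]' >/dev/null; python3 st.py
```

```text
t 18.15 hole-frame tcp [0.0649 0.0002 0.0997] F [0.098  0.1917 0.3532] yaw 15.775171647375144 tilt [-0.0001  0.0025]
t 18.35 hole-frame tcp [0.0648 0.0002 0.0987] F [ 0.0552 -0.9051  0.0401] yaw 15.774273731223374 tilt [0.0032 0.0019]
t 18.55 hole-frame tcp [0.0648 0.0002 0.0976] F [0.2839 0.7647 0.4121] yaw 15.773866367474561 tilt [0.0096 0.0036]
```

```bash
python3 -m jog '[[[0,0,-0.02],[0,0,0]],[[0,0,-0.06],[0,0,0]],[[0,0,-0.1],[0,0,0]],[[0.04,0,-0.12],[0,0,0]],[[0.08,0,-0.12],[0,0,0]]]' >/dev/null;  python3 -m jog '[[[0.026,0,0],[0,0,0]],[[0.026,0,0],[0,0,0]],[[0.026,0,0],[0,0,0]]]' 0.55 30 >/dev/null; python3 st.py; python3 - <<'E'
from h import *
import pickle
S={n:cam(n) for n in('scene','side','wrist')}; pickle.dump(S,open('s6.pkl','wb'))
O=pickle.load(open('s4.pkl','rb'))
x=np.array([.9627,.2706,0]); y=np.array([-.2706,.9627,0]); f=np.array([.5379,.0843,0])
W=lambda a,b,z:(f+a*x+b*y+np.array([0,0,z]))
for nm,p in dict(near=(0,0,.107),far=(.026,0,.107),gripF=(-.016,0,.1055),gripR=(-.05,0,.1055),tabUp=(.021,0,.156),tabDn=(.063,0,.1015),bar=(.0485,0,.087)).items():
    print(nm,proj(S['wrist'],W(*p)).round(1),proj(S['side'],W(*p)).round(1))
g=cv2.cvtColor(S['wrist'][0],cv2.COLOR_BGR2GRAY)
print([(v,int(g[v,279:287].mean())) for v in range(176,350,2)])
# side: which pixels changed between ring-up (s4) and now
d=cv2.absdiff(S['side'][0],O['side'][0]).max(2)[185:260,255:330]; 
for r in d[::3]: print(''.join('#' if k>40 else '+' if k>18 else '.' for k in r))
E
```

```text
t 19.35 hole-frame tcp [-0.0411  0.      0.2179] F [0.2214 0.5151 0.828 ] yaw 15.760609346149218 tilt [-0.0591 -0.01  ]
near [281.9 251.9] [291.6 218.7]
far [281.9 282.7] [280.8 222.9]
gripF [282.  231.5] [298.1 216.9]
gripR [282.  187.7] [311.3 211.8]
tabUp [281.7 311.5] [282.6 196.5]
tabDn [281.9 320.1] [264.5 232.1]
bar [281.9 295.5] [271.2 236.9]
[(176, 100), (178, 101), (180, 58), (182, 39), (184, 38), (186, 72), (188, 90), (190, 100), (192, 100), (194, 100), (196, 100), (198, 100), (200, 100), (202, 100), (204, 99), (206, 99), (208, 99), (210, 99), (212, 99), (214, 98), (216, 98), (218, 97), (220, 97), (222, 97), (224, 97), (226, 92), (228, 54), (230, 57), (232, 56), (234, 56), (236, 57), (238, 57), (240, 58), (242, 58), (244, 58), (246, 57), (248, 48), (250, 58), (252, 90), (254, 126), (256, 125), (258, 125), (260, 125), (262, 125), (264, 125), (266, 125), (268, 125), (270, 124), (272, 124), (274, 124), (276, 124), (278, 125), (280, 124), (282, 124), (284, 120), (286, 120), (288, 120), (290, 120), (292, 120), (294, 121), (296, 116), (298, 143), (300, 151), (302, 150), (304, 15
[... 1466 characters left out ...]
................
........++##+.+##+....................#######+.............................
.............+####+.............#####+.....................................
................+#############+............................................
...........................................................................
...........................................................................
...........................................................................
...........................................................................
...........................................................................
...........................................................................
```

The ring now stays down against its spring, with the tab where the locked pose predicts. I'll check once more that the head is home, comparing grip edges in the hand with now.

```bash
python3 - <<'E'
from h import *
import pickle
np.set_printoptions(precision=4,suppress=True)
x=np.array([.9627,.2706,0]); f=np.array([.5379,.0843,0])
def edges(c,a,b):
    g=cv2.cvtColor(c[0],cv2.COLOR_BGR2GRAY)[:,278:288].mean(1); d=np.diff(g)
    return [(v+.5,round(d[v],0)) for v in range(a,b) if abs(d[v])>8]
c2=pickle.load(open('s2.pkl','rb'));c6=pickle.load(open('s6.pkl','rb'))['wrist']
print(edges(c2,222,380)); print(edges(c6,170,260))
t2=np.array([.5957154,.00171305,.20298816]); xt=np.array([.9655,.2604,0])
for v in range(325,338,3): print('s2',v,(plane(c2,(282.5,v),.2293)-t2)@xt)
for v in(226.5,227.5): print('s6',v,[(plane(c6,(283,v),z)-f)@x for z in(.104,.106)])
E
```

```text
[(223.5, np.float64(-52.0)), (224.5, np.float64(-61.0)), (225.5, np.float64(-9.0)), (248.5, np.float64(9.0)), (250.5, np.float64(9.0)), (328.5, np.float64(-11.0)), (329.5, np.float64(-20.0)), (364.5, np.float64(-21.0)), (365.5, np.float64(-20.0))]
[(178.5, np.float64(-9.0)), (179.5, np.float64(-34.0)), (180.5, np.float64(-20.0)), (184.5, np.float64(14.0)), (185.5, np.float64(20.0)), (186.5, np.float64(10.0)), (188.5, np.float64(8.0)), (226.5, np.float64(-23.0)), (227.5, np.float64(-16.0)), (251.5, np.float64(35.0)), (252.5, np.float64(30.0))]
s2 325 0.011977623237764419
s2 328 0.01325184610612693
s2 331 0.014532521665488185
s2 334 0.015819699055110516
s2 337 0.01711342791447403
s6 226.5 [np.float64(-0.019532352840109037), np.float64(-0.020208682322792097)]
s6 227.5 [np.float64(-0.01873052151867422), np.float64(-0.01941312290613195)]
```

```bash
python3 -m jog '[[[0.025,0,0],[0,0,0]],[[0.049,0,0],[0,0,0]],[[0.049,0,0],[0,0,0]],[[0.049,0,0],[0,0,0]],[[0.049,0,0],[0,0,0]]]' 0 30 >/dev/null;  python3 -m jog '[[[0,0,0.04],[0,0,0]],[[0,0,0.08],[0,0,0]],[[0,0,0.115],[0,0,0]],[[0,0,0.135],[0,0,0]],[[0,0,0.135],[0,0,0]]]'; python3 -m jog '[[[-0.005,0,0],[0,0,0]],[[-0.01,0,0],[0,0,0]],[[-0.015,0,0],[0,0,0]],[[-0.018,0,0],[0,0,0]],[[-0.018,0,0],[0,0,0]]]' >/dev/null; python3 st.py
```

```text
t: 20.5
tool_pos: [0.4488, 0.0601, 0.079]
tool_rot: [0.43, -3.104, -0.002]
contact_force: [0.1, 0.2, -0.9]
opening: -0.0002
grip_force: 0.0
t 21.0 hole-frame tcp [-0.0711 -0.0002  0.0836] F [-0.1679 -0.0964  0.7124] yaw 15.789162037821558 tilt [-0.0835 -0.0257]
```

```bash
python3 -m jog '[[[-0.001,0,0],[0,0,0]],[[-0.002,0,0],[0,0,0]],[[-0.003,0,0],[0,0,0]],[[-0.003,0,0],[0,0,0]]]' >/dev/null; python3 st.py; for k in 1; do :; done; python3 -m jog '[[[-0.001,0,0],[0,0,0]],[[-0.002,0,0],[0,0,0]],[[-0.002,0,0],[0,0,0]]]' >/dev/null; python3 st.py; python3 -m jog '[[[-0.001,0,0],[0,0,0]],[[-0.001,0,0],[0,0,0]],[[-0.001,0,0],[0,0,0]]]' >/dev/null; python3 st.py;python3 -m jog '[[[-0.001,0,0],[0,0,0]],[[-0.001,0,0],[0,0,0]],[[-0.001,0,0],[0,0,0]]]' >/dev/null; python3 st.py
```

```text
t 21.4 hole-frame tcp [-0.0691 -0.      0.0828] F [ 0.3364  0.3481 -0.2072] yaw 15.773055445074254 tilt [0.     0.0021]
t 21.7 hole-frame tcp [-0.067  -0.      0.0828] F [ 0.2012 -0.8924 -0.2038] yaw 15.775126162725186 tilt [-0.0076 -0.0017]
t 22.0 hole-frame tcp [-0.0661  0.      0.0827] F [-0.5976  0.6354  0.2667] yaw 15.77640975233523 tilt [0.0046 0.0016]
t 22.3 hole-frame tcp [-0.0651  0.      0.0828] F [-0.3475  0.3414 -0.5908] yaw 15.779109283311753 tilt [-0.001  -0.0007]
```

```bash
python3 -m jog '[[[-0.001,0,0],[0,0,0]],[[-0.001,0,0],[0,0,0]],[[-0.001,0,0],[0,0,0]]]' >/dev/null; python3 st.py; python3 -m jog '[[[-0.001,0,0],[0,0,0]],[[-0.001,0,0],[0,0,0]],[[-0.001,0,0],[0,0,0]]]' >/dev/null; python3 st.py; python3 -m jog '[[[-0.001,0,0],[0,0,0]],[[-0.001,0,0],[0,0,0]],[[-0.001,0,0],[0,0,0]]]' >/dev/null; python3 st.py;python3 -m jog '[[[-0.0005,0,0],[0,0,0]],[[-0.0005,0,0],[0,0,0]],[[-0.0005,0,0],[0,0,0]]]' >/dev/null; python3 st.py
```

```text
t 22.6 hole-frame tcp [-0.0641 -0.      0.0828] F [-0.1556 -0.0018 -0.0063] yaw 15.774665680009264 tilt [0.0008 0.0003]
t 22.9 hole-frame tcp [-0.0631  0.      0.0828] F [-0.1128 -0.239   0.7815] yaw 15.77651669264735 tilt [0.0024 0.0016]
t 23.2 hole-frame tcp [-0.0625  0.      0.0826] F [-2.4084  0.4264  0.9156] yaw 15.778941165186929 tilt [0.0594 0.0046]
t 23.5 hole-frame tcp [-0.0624  0.0001  0.0825] F [-5.2134  0.6198  2.5572] yaw 15.781022807849729 tilt [0.1313 0.0102]
```

```bash
python3 -m jog '[[[-0.0007,0,0],[0,0,0]],[[-0.0007,0,0],[0,0,0]]]' >/dev/null; python3 st.py; python3 -m jog '[[[0.005,0,0],[0,0,0]],[[0.02,0,0],[0,0,0]],[[0.03,0,-0.02],[0,0,0]],[[0.03,0,-0.06],[0,0,0]],[[0.03,0,-0.1],[0,0,0]]]' >/dev/null; python3 -m jog '[[[0,0,-0.03],[0,0,0]],[[0,0,-0.03],[0,0,0]],[[0,0,-0.03],[0,0,0]],[[0,0,-0.03],[0,0,0]],[[0,0,-0.03],[0,0,0]]]' >/dev/null; python3 st.py; python3 - <<'E'
from h import *
import pickle
S=cam('side'); O=pickle.load(open('s6.pkl','rb'))['side']
d=cv2.absdiff(S[0],O[0]).max(2)[185:260,255:330]; print('side pixels changed since lock:',(d>25).sum())
E
python3 -c "
from station import job
print(job.finish_job())"
```

```text
t 23.7 hole-frame tcp [-0.0625  0.0001  0.0823] F [-7.7569  0.5334  3.8884] yaw 15.785056774412496 tilt [0.2507 0.0174]
t 24.7 hole-frame tcp [-0.0917  0.0002  0.2108] F [ 0.0856 -0.4147 -0.2493] yaw 15.773913154161832 tilt [0.1583 0.0558]
side pixels changed since lock: 0
the job is handed in; nothing more can be done
None
```

The job is handed in at about 25 s: the pin is through the spigot with its head home, the ring is snapped down under the nose and staying there, and the arm is clear. The most the arm pushed with was about 11 N. The judge gave no verdict, so this rests on my force readings and images, and I did not re-measure the bystanders.

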